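# Set up the sieve shaker for a grading test

## Robot

A 6-joint arm with a two-finger parallel gripper is mounted at the origin on a cart in front of the work surface, level with it; the furniture and walls round the work are solid. World frame = base frame: x ahead of the robot, y to its left, z up, the work surface at z = 0. Lengths are in m, angles in rad, forces in N, time in s.
With the tool pointing down it reaches from about 0.225 to 0.875 m from the base axis. Payload 3.4 kg.
Tool frame: the origin (TCP) lies at the very end of the fingers, on their centre line; the grasp point (between the pads) lies 19 mm behind it; z points along the fingers, x is the direction in which the jaws open and shut, and the axes are right-handed (so a half turn about z gives the same grasp; the last joint's range is limited). The gripper opens to 85 mm and grips with 20 to 120 N. Pads are 22 mm wide; open, the fingers measure 114 mm over their backs; the gripper's body (76 mm by 85 mm) begins 54 mm behind the grasp point. The pads swing forward as they close: fully open they stand 13 mm farther back than shut.
Start: joints at [1.17, 0.276, 1.505, -0, 1.361, -0.121], TCP at [0.159, 0.553, 0.231] pointing down, gripper open.
Joint ranges: [-2.89, 2.89], [-0.75, 2.08], [0.22, 2.7], [-1.18, 4.32], [0.11, 2.71], [-2.7, 2.7]. Speed limits (rad/s): [2.57, 2.57, 3.14, 3.14, 3.14, 3.14].

## Interface

Orientations are given as a unit quaternion [w, x, y, z].
In Python, from rig import manip gives the robot as it stands.
- The arm moves only by the tool carry_out, never from a script. Its argument "series" is a list of rows, each a list of 2 entries, a list of its own where there are three numbers: the shift along the tool's x, y, z in mm, then the turn about the tool's z in degrees. A call has 1 to 10 rows; each row shifts and turns the pose as measured when the row begins, along the tool's axes as they then stand; what a row does not reach is not made up. A row lasts 1/12 s, in which the tool goes at most 41.7 mm and 7.16 degrees, less where a joint would pass 70% of its speed; a pose out of reach is approached as far as the arm can. A call is refused whole if a number of a shift passes 41.7 or a number of a turn 7.16, either way. A call with a gripper value outside its range is refused whole. "fingers" is the finger opening in mm, from 0 to 85.4, set as the call begins (left out, the last holds). The fingers move at their own pace and stop on an object; "squeeze" is the grip in N (left out, the last holds). Time passes only in rows, so rows that do not move let the fingers close. It gives the time, the measured TCP pose, the force and the opening at its end, in the units of the state.
- manip.get_state(): the state, without advancing time (a new reading comes with each control period).
- manip.get_image(name): name is "side" or "top"; returns a dict with "frame" (384x512x3 uint8, blue, green, red), "K" (3x3 intrinsics, pixels), "k1" (the pictures are not rectified: a ray, as slopes to the right and down, at radius r is drawn at 1 + k1 r^2 times it, then the intrinsics apply), "rvec" (rotation vector, rad) and "tvec" (3), from world to camera coordinates, as OpenCV has them. Camera axes: x right, y down, z forward; pixel columns grow to the right and rows downward; lengths in m; the calibration is good to about 2 mm. A picture is of the moment at which its call begins. There is no depth.
- manip.sign_off(): hands the job in, once; it reports no verdict.
The state is a dict: "clock": time; "qpos": joint angles; "qd": joint speeds; "effort": joint torques, N m; "position": TCP position; "ee_rot": TCP orientation; "contact_force": force on the tool from outside, world axes, zero at the start; "moment": the same for the moment, N m; "width": finger opening in m.
Only numpy, scipy, OpenCV 4.12 (cv2) and the standard library are available. Lean on these libraries where they do the work, as an engineer would, in place of code of your own. Each camera call takes 0.05 s, during which the arm holds its last target. There are 200 camera calls.

## Task

Get the sieve shaker ready for a grading test: build the sieve nest in the ring on its table, the receiver pan at the bottom, then the fine, the medium and the coarse sieve on top, each one seated fully home in the one below. Stand the closed sample tin upright on the bench close beside the shaker on its left (your left as you face it). Keep the tin upright all the time and do not disturb the beaker, the porcelain dish or the measuring cylinder.

Things in the scene. Friction and masses are not known exactly. Their poses are not given: they have to be found in the camera images.
- sieve_shaker: Sieve shaker, fixed: white housing 130 x 130 mm, 46 mm high, control panel towards the robot; on it a round table 100 mm across, top 66 mm above the bench, with a locating ring in the middle (54 mm inside, 60 outside, rim 74 mm above the bench). Origin: centre of the housing at bench height, below the ring; x out of its back, y to its left, z up; turned by up to 0.25 rad.
- receiver_pan: Round brass receiver pan with smooth closed floor, no mesh; 60 mm across (61 over the rim), 22 mm high (lower than the sieves). Tapered skirt below, 7 mm deep (44 to 51 mm across), drops into the ring and guides itself from 4 mm off. Grip round the outside, fingertips 9 mm or more above the underside. Origin: centre of the underside, z up; seated in the ring, 67 mm above the bench.
- sieve_fine: Round brass test sieve, 60 mm across (61 over the rim), 30 mm high, open top, close wire mesh of 2.4 mm pitch 9 mm above its underside. Tapered skirt below, 7 mm deep (44 to 51 mm across), drops into the rim below, self-guiding from 4 mm off. Grip outside, fingertips 9 mm or more above the underside. Origin: centre of the underside; seated, 15 mm above that of the pan.
- sieve_medium: Round brass test sieve, 60 mm across (61 over the rim), 30 mm high, open top, wire mesh of 6.5 mm pitch (8 openings across) 9 mm above its underside. Tapered skirt below, 7 mm deep (44 to 51 mm across), drops into the rim below, self-guiding from 4 mm off. Grip outside, fingertips 9 mm or more above the underside. Origin: centre of the underside; seated, 23 mm above that of the fine sieve.
- sieve_coarse: Round brass test sieve, 60 mm across (61 over the rim), 30 mm high, open top, grid of 13 mm pitch (4 openings across) 9 mm above its underside. Tapered skirt below, 7 mm deep (44 to 51 mm across), drops into the rim below, self-guiding from 4 mm off. Grip outside, fingertips 9 mm or more above the underside. Origin: centre of the underside; seated, 23 mm above that of the medium sieve.
- sample_tin: Closed round aluminium soil tin with push-on lid, 52 mm across, 28 mm high, the only tin here; holds the soil sample. Grip it round the side from above. Origin: centre of its underside, z up. Its place: on the bench, centre 9 to 18 cm left (+y of the shaker) of the shaker's centre, within 5.5 cm of level with it fore and aft (x of the shaker).
- beaker: Bystander: empty glass beaker, 54 mm across and 71 mm high, upright on the bench. Leave it alone. Origin: centre of its underside.
- evaporating_dish: Bystander: white porcelain evaporating dish, 64 mm across and 24 mm high, on the bench. Leave it alone. Origin: centre of its underside.
- measuring_cylinder: Bystander: slim glass measuring cylinder with a blue hexagonal foot, 180 mm high, at the back of the bench. Leave it alone. Origin: centre of its underside.

How it is judged:
By the outcome, as a careful person would: the job done as asked, in the order asked, and still so for the second after the job is handed in, with the robot touching nothing.
It also fails if it takes over 120 s, if anything falls off the work surface, if the arm or the gripper's body presses on something with over 40 N, if the wrist force passes 120 N, or if a joint passes its speed limit or range.

## Working session

There is one attempt and no reset: what is moved stays moved. The work goes in short steps, Python scripts to look and compute and a tool call to move; the robot and the scene stay as the last step left them, time stands still between calls to the robot, and variables do not carry over. Pictures are saved under pics/ and viewed, about 12 in all and at most 16, crops included, and the job is handed in when it is done.

Besides the shell and the picture viewer there is one more tool, called by a JSON object that holds its "fn" and its "kwargs". carry_out: Moves the arm, as the interface text tells. Its arguments: {"type":"object","properties":{"series":{"type":"array","items":{"type":"array"}},"fingers":{"type":"number"},"squeeze":{"type":"number"}},"required":["series"]}

```bash
mkdir -p pics; python3 - <<'E'
from rig import manip
import cv2,numpy as np
print(manip.get_state())
for n in("top","side"):
    d=manip.get_image(n); cv2.imwrite(f"pics/{n}0.png",d["frame"]); print(n,d["K"],d["k1"],d["rvec"],d["tvec"])
    R=cv2.Rodrigues(np.array(d["rvec"]))[0]; print(-R.T@np.array(d["tvec"]).ravel(), R)
E
```

```text
{'clock': 0.0, 'qpos': array([ 1.16999182e+00,  2.76610584e-01,  1.50617124e+00,  1.00981374e-05,
        1.36068187e+00, -1.20987732e-01]), 'qd': array([ 0.00045815,  0.00062276, -0.00087981, -0.00074718, -0.00156961,
       -0.00021655]), 'effort': array([ 2.38090269e-05, -4.16760743e+01, -2.45808828e+01,  1.02740984e-05,
        1.08817298e-02, -1.78116449e-05]), 'position': array([0.15858606, 0.55213691, 0.23041563]), 'ee_rot': array([ 4.64218065e-04,  7.98805504e-01,  6.01588640e-01, -8.12233292e-04]), 'contact_force': array([1.28710243, 0.01775549, 0.17641975]), 'moment': array([-0.02120434,  0.00792695, -0.00195818]), 'width': 0.08565010238174899}
top [[352.73638567   0.         250.78643266]
 [  0.         352.73638567 193.83628076]
 [  0.           0.           1.        ]] -0.008779825418192921 [ 2.16576719 -2.21402407  0.11590415] [0.01015469 0.57598274 1.09106525]
[0.48418061 0.02409054 1.13457983] [[-0.02294437 -0.99949325  0.02206355]
 [-0.9963337   0.02104131 -0.08292425]
 [ 0.08241798 -0.0238853  -0.99631158]]
side [[454.87030676   0.         262.81397146]
 [  0.         454.87030676 187.52489281]
 [  0.           0.           1.        ]] -0.07795569020298597 [ 2.09129943 -0.34589303  0.2263291 ] [-0.55087353  0.13182943  1.26647648]
[ 0.16335117 -1.13764463  0.7771    ] [[ 0.94239759 -0.33375893  0.02217568]
 [-0.15396142 -0.49166877 -0.85706342]
 [ 0.29695566  0.8042803  -0.51473346]]
```

View pics/top0.png

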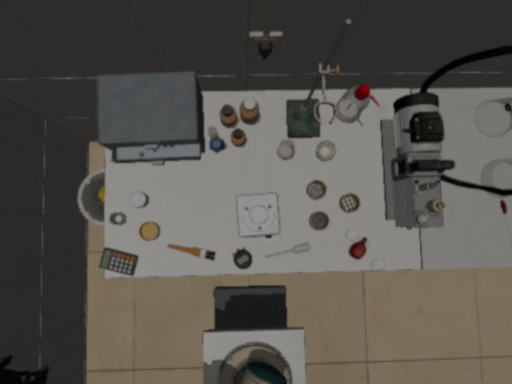

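View pics/side0.png

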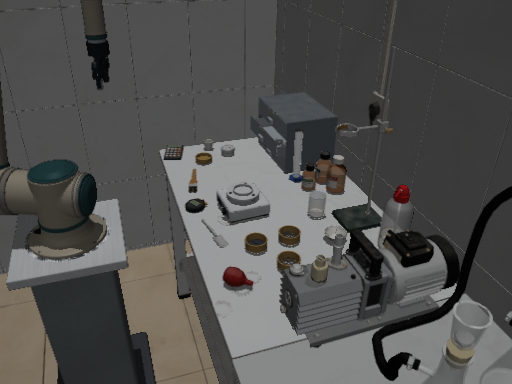

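Top view: shaker at (258,214); round brass items at (316,189), (348,203), (318,220) and (150,231); light round item at (139,199). In the side view the brass items are at (256,243), (289,236), (289,262) and (204,158), with the shaker at (243,200). I'll zoom in.

```bash
python3 - <<'E'
import cv2,numpy as np
t=cv2.imread("pics/top0.png"); s=cv2.imread("pics/side0.png")
g=lambda im:np.clip(255*(im/255.)**.6,0,255).astype('uint8')
z=lambda im,f:cv2.resize(g(im),None,fx=f,fy=f,interpolation=cv2.INTER_CUBIC)
A=z(t[165:245,225:385],5); B=z(t[180:260,100:170],4)
cv2.imwrite("pics/a.png",A)
C=z(s[140:220,150:300],5)[:, :]
B=z(t[180:280,100:260],5)
cv2.imwrite("pics/b.png",B)
E
```

```text
(no output)
```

View pics/a.png

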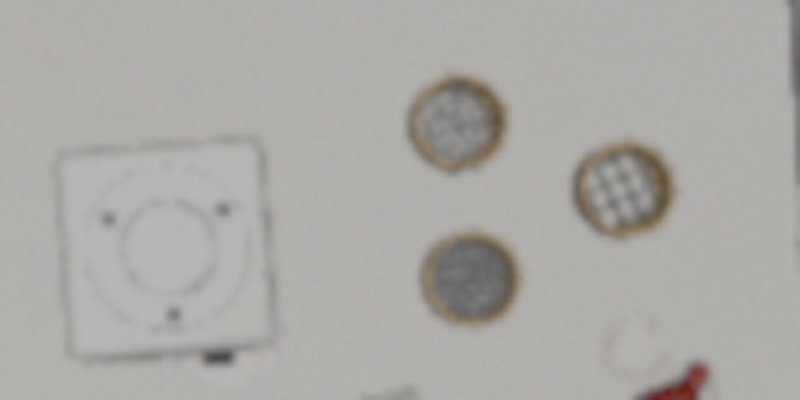

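View pics/b.png

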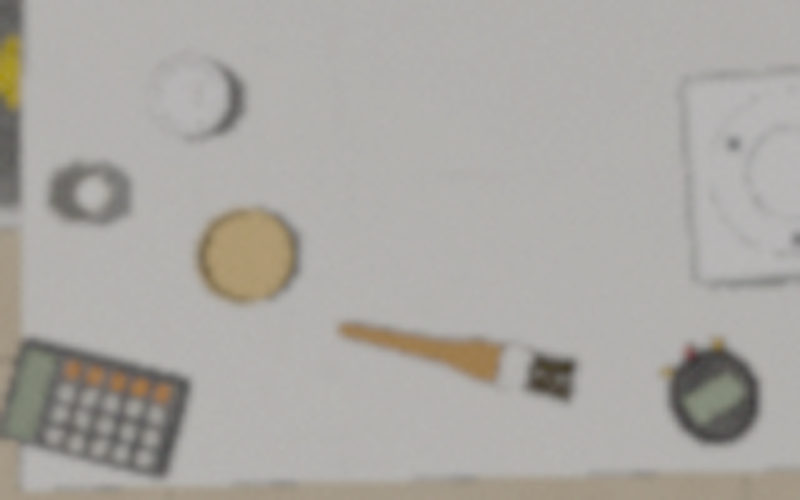

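```bash
cat > h.py <<'E'
import cv2,numpy as np
from scipy.optimize import least_squares
from rig import manip
def cam(d):
    K,k=np.array(d["K"]),d["k1"]; return K,np.array([k,0,0,0.]),np.array(d["rvec"]).ravel(),np.array(d["tvec"]).ravel()
def proj(d,P):
    K,D,r,t=cam(d); return cv2.projectPoints(np.array(P,float).reshape(-1,1,3),r,t,K,D)[0].reshape(-1,2)
def ray(d,px):
    K,D,r,t=cam(d); R=cv2.Rodrigues(r)[0]
    n=cv2.undistortPoints(np.array(px,float).reshape(1,1,2),K,D).ravel()
    return -R.T@t, R.T@np.array([n[0],n[1],1])
def onplane(d,px,z):
    c,v=ray(d,px); return (c+v*(z-c[2])/v[2])
def tri(d1,p1,d2,p2):
    c1,v1=ray(d1,p1);c2,v2=ray(d2,p2)
    s=np.linalg.lstsq(np.c_[v1,-v2],c2-c1,rcond=None)[0]
    a,b=c1+s[0]*v1,c2+s[1]*v2; return (a+b)/2,np.linalg.norm(a-b)
def brass(f,smin=70):
    h=cv2.cvtColor(f,cv2.COLOR_BGR2HSV); return cv2.inRange(h,(12,smin,50),(32,255,255))
def blobs(m,amin=25):
    m=cv2.morphologyEx(m,cv2.MORPH_CLOSE,np.ones((3,3),np.uint8))
    return [c for c in cv2.findContours(m,cv2.RETR_EXTERNAL,cv2.CHAIN_APPROX_NONE)[0] if cv2.contourArea(c)>amin]
def tool(st,P):
    "offset of world point from TCP in tool axes, mm"
    from scipy.spatial.transform import Rotation as Ro
    q=st["ee_rot"]; return Ro.from_quat([q[1],q[2],q[3],q[0]]).inv().apply(np.array(P)-st["position"])*1000
E
python3 - <<'E'
from h import *
T=manip.get_image("top");S=manip.get_image("side")
for n,d in(("top",T),("side",S)):
    print(n)
    for c in blobs(brass(d["frame"])):
        x,y,w,h=cv2.boundingRect(c)
        if w<40 and 180<y+h/2<280 and n=="top" and 100<x<370 or n=="side" and 140<y<280 and 180<x<330:
            (cx,cy),r=cv2.minEnclosingCircle(c); print((x,y,w,h),(round(cx,1),round(cy,1)),round(r,1), onplane(d,(cx,cy),.03).round(3) if n=="top" else "")
g=lambda im:np.clip(255*(im/255.)**.7,0,255).astype('uint8')
z=lambda im,f:cv2.resize(g(im),None,fx=f,fy=f,interpolation=cv2.INTER_CUBIC)
s=S["frame"]
cv2.imwrite("pics/c.png",np.vstack([z(s[135:180,180:340],5),z(s[170:240,190:350],5)]))
E
```

```text
top
(113, 252, 22, 9) (123.5, 255.5) 11.1 [0.393 0.394 0.03 ]
(168, 245, 32, 11) (183.5, 249.5) 16.1 [0.407 0.21  0.03 ]
(140, 222, 19, 19) (149.0, 231.1) 9.9 [0.466 0.316 0.03 ]
(310, 212, 19, 18) (319.0, 220.3) 9.4 [ 0.488 -0.215  0.03 ]
(340, 193, 20, 19) (349.6, 202.5) 9.7 [ 0.542 -0.314  0.03 ]
(307, 180, 19, 19) (316.3, 189.0) 9.5 [ 0.587 -0.21   0.03 ]
side
(277, 251, 24, 20) (288.3, 260.5) 12.2 
(245, 233, 22, 20) (255.5, 242.2) 11.7 
(279, 225, 21, 20) (289.0, 234.2) 11.3 
(190, 169, 7, 15) (192.5, 176.0) 7.4 
(302, 159, 44, 34) (323.0, 178.0) 22.8 
(196, 153, 16, 11) (203.3, 158.0) 7.9
```

View pics/c.png

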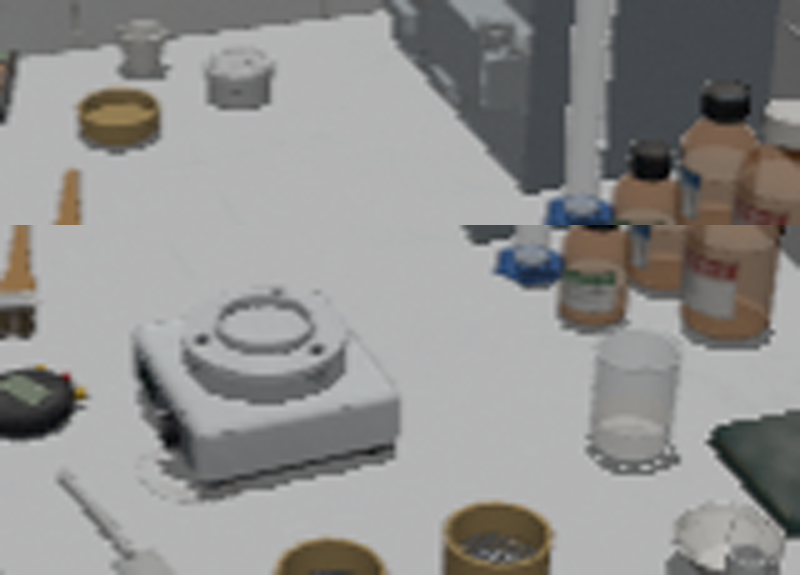

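Top view (crop a): fine sieve (319,220), medium (316,189), coarse (349.6,202.5), ring centre about (258.6,214.6). Crop b: flat-floored pan (149,231), lidded tin (138.4,199.4). In the side view the ring rim centre is about (243,190), the tin lid (228,147), the pan rim (204,155.6) and the medium sieve rim (289.4,231).

```bash
python3 - <<'E'
from h import *
T=manip.get_image("top");S=manip.get_image("side")
for n,a,b in(("ring",(258.4,214.4),(243,189.6)),("tin",(138.2,199.2),(227.6,147)),("pan",(149,231.1),(203.6,155.4)),("med",(316.3,189),(289.2,230.8))):
    p,e=tri(T,a,S,b); print(n,p.round(4),round(e,4))
print("ring@.074",onplane(T,(258.4,214.4),.074).round(4),"tin@.028",onplane(T,(138.2,199.2),.028).round(4),"pan@.022",onplane(T,(149,231.1),.022).round(4))
# heights of the sieves: back rim row in side view
for n,c,row in(("fine",(319,220.3),233),("coarse",(349.6,202.5),251),("med",(316.3,189),225),("pan",(149,231.1),153)):
    a=np.linspace(0,2*np.pi,72)
    def f(h):
        P=onplane(T,c,h); return proj(S,np.c_[P[0]+.0305*np.cos(a),P[1]+.0305*np.sin(a),0*a+h])[:,1].min()
    hs=np.linspace(.005,.06,56); h=hs[np.argmin([abs(f(x)-row) for x in hs])]; print(n,"h",h.round(3),onplane(T,c,h).round(4))
co=[(225+x/5,165+y/5) for x,y in((60,152),(260,140),(273,345),(73,356))]
C=np.array([onplane(T,c,.046) for c in co]);print(C.round(3),C.mean(0).round(4))
for i in range(4):
    v=C[(i+1)%4]-C[i];print(np.degrees(np.arctan2(v[1],v[0])).round(1),np.linalg.norm(v).round(3))
E
```

```text
ring [ 0.5105 -0.0233  0.0682] 0.002
tin [0.567  0.3495 0.0285] 0.0014
pan [0.4672 0.317  0.0241] 0.0019
med [ 0.5867 -0.21    0.0292] 0.0003
ring@.074 [ 0.5094 -0.0228  0.074 ] tin@.028 [0.5663 0.3498 0.028 ] pan@.022 [0.4663 0.3178 0.022 ]
fine h 0.025 [ 0.4877 -0.2156  0.025 ]
coarse h 0.025 [ 0.5418 -0.3154  0.025 ]
med h 0.027 [ 0.5868 -0.2104  0.027 ]
pan h 0.018 [0.4662 0.3188 0.018 ]
[[ 0.57   0.041  0.046]
 [ 0.575 -0.083  0.046]
 [ 0.448 -0.088  0.046]
 [ 0.445  0.035  0.046]] [ 0.5096 -0.0238  0.046 ]
-87.8 0.124
-178.0 0.127
91.8 0.123
2.5 0.126
```

{"fn": "carry_out", "kwargs": {"series": [[[0,0,0],-5.4],[[0,0,0],-5.4],[[0,0,0],-5.4],[[-19.4,25.7,0],0],[[-19.4,25.7,0],0],[[-19.4,25.7,0],0],[[-19.4,25.7,0],0],[[-19.4,25.7,0],0],[[-19.4,25.7,0],0]], "fingers": 85}}

```text
clock: 1.05
position: [0.3147, 0.4393, 0.2295]
ee_rot: [-0.002, 0.696, 0.718, -0.001]
contact_force: [0.9, 1.2, 0.1]
width: 0.0848
```

{"fn": "carry_out", "kwargs": {"series": [[[-19.4,25.7,0],0],[[-19.4,25.7,0],0],[[-19.4,25.7,10],0],[[-19.4,25.7,10],0],[[-19.4,25.7,10],0],[[-19.4,25.7,10],0]]}}

```text
clock: 1.55
position: [0.4807, 0.3222, 0.1908]
ee_rot: [-0.001, 0.696, 0.718, 0.003]
contact_force: [0.4, 0.7, 0.8]
width: 0.0853
```

{"fn": "carry_out", "kwargs": {"series": [[[-4,-14,20],0],[[0,0,30],0],[[0,0,30],0],[[0,0,30],0],[[0,0,20],0],[[0,0,0],0]]}}

```text
clock: 2.05
position: [0.4771, 0.3123, 0.0555]
ee_rot: [0.001, 0.7, 0.714, 0.006]
contact_force: [0.1, -0.9, -0.4]
width: 0.0851
```

```bash
python3 - <<'E'
from h import *
st=manip.get_state();print(st["position"],tool(st,[.4665,.318,.0095]).round(1))
d=manip.get_image("side")
im=d["frame"][110:185,150:260];cv2.imwrite("pics/d.png",cv2.resize(im,None,fx=6,fy=6,interpolation=cv2.INTER_CUBIC))
E
```

```text
[0.47711631 0.3122667  0.05548825] [  5.7 -11.   45.9]
```

View pics/d.png

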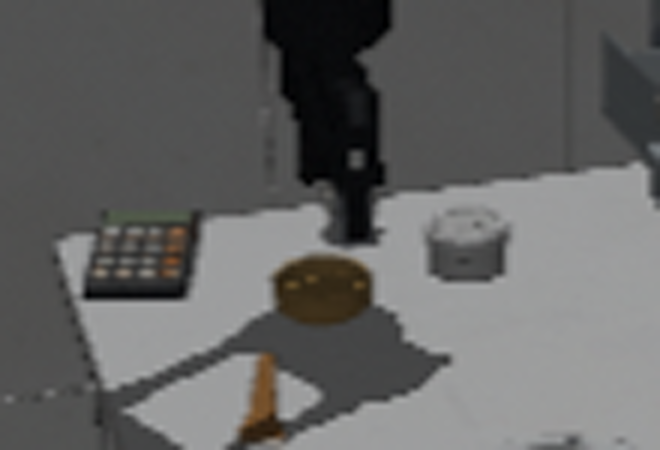

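The open fingers stand above and slightly beyond the pan (fingertip ~(350,240) in the crop, pan ~(322,288)), and the path down is clear. Next I'll correct and descend.

{"fn": "carry_out", "kwargs": {"series": [[[6,-11,0],0],[[0,0,0],0],[[0,0,12],0],[[0,0,12],0],[[0,0,10],0],[[0,0,6],0],[[0,0,0],0],[[0,0,0],0]]}}

```text
clock: 2.77
position: [0.4721, 0.3253, 0.0267]
ee_rot: [0.005, 0.699, 0.715, 0.017]
contact_force: [-1.0, 0.6, -0.4]
width: 0.0851
```

```bash
python3 - <<'E'
from h import *
st=manip.get_state();print(st["position"],tool(st,[.4665,.318,.0095]).round(1))
E
```

```text
[0.47206372 0.32529916 0.02673804] [-7.5 -6.3 16.9]
```

{"fn": "carry_out", "kwargs": {"series": [[[0,0,0],0]]}}

```text
clock: 2.85
position: [0.4723, 0.3256, 0.0273]
ee_rot: [0.005, 0.699, 0.715, 0.017]
contact_force: [0.6, -0.4, -0.5]
width: 0.085
```

{"fn": "carry_out", "kwargs": {"series": [[[0,0,0],0]]}}

```text
clock: 2.93
position: [0.4727, 0.3258, 0.0279]
ee_rot: [0.005, 0.699, 0.715, 0.018]
contact_force: [-0.4, -0.9, 0.9]
width: 0.0848
```

{"fn": "carry_out", "kwargs": {"series": [[[-7,-6,0],0]]}}

```text
clock: 3.02
position: [0.4688, 0.3199, 0.0284]
ee_rot: [0.006, 0.699, 0.715, 0.02]
contact_force: [0.7, 0.2, -0.0]
width: 0.0849
```

{"fn": "carry_out", "kwargs": {"series": [[[0,0,0],0]]}}

```text
clock: 3.1
position: [0.4669, 0.3184, 0.0283]
ee_rot: [0.005, 0.699, 0.715, 0.018]
contact_force: [-0.3, 0.2, 0.3]
width: 0.0853
```

{"fn": "carry_out", "kwargs": {"series": [[[0,0,0],0]]}}

```text
clock: 3.18
position: [0.467, 0.3182, 0.0287]
ee_rot: [0.006, 0.699, 0.715, 0.019]
contact_force: [0.6, 0.7, 0.7]
width: 0.0848
```

{"fn": "carry_out", "kwargs": {"series": [[[0,0,0],0]]}}

```text
clock: 3.27
position: [0.4667, 0.3179, 0.0288]
ee_rot: [0.005, 0.699, 0.715, 0.019]
contact_force: [0.4, -1.2, 0.3]
width: 0.085
```

{"fn": "carry_out", "kwargs": {"series": [[[0,0,11],0],[[0,0,8],0],[[0,0,1],0],[[0,0,1],0]]}}

```text
clock: 3.6
position: [0.4678, 0.3183, 0.0059]
ee_rot: [0.006, 0.699, 0.715, 0.019]
contact_force: [-0.1, -0.1, -1.2]
width: 0.0848
```

{"fn": "carry_out", "kwargs": {"series": [[[0,-1,-3.5],0],[[0,0,0],0],[[0,0,0],0],[[0,0,0],0],[[0,0,0],0],[[0,0,0],0],[[0,0,0],0],[[0,0,0],0]], "fingers": 50, "squeeze": 40}}

```text
clock: 4.27
position: [0.4663, 0.3183, 0.0093]
ee_rot: [0.005, 0.699, 0.715, 0.018]
contact_force: [0.6, -0.0, -1.0]
width: 0.0586
```

{"fn": "carry_out", "kwargs": {"series": [[[0,0,-10],0],[[0,0,-25],0],[[0,0,-30],0],[[0,0,-30],0],[[0,0,-20],0],[[0,0,0],0]]}}

```text
clock: 4.77
position: [0.4606, 0.3151, 0.1294]
ee_rot: [0.004, 0.699, 0.715, 0.015]
contact_force: [0.5, 0.3, -0.9]
width: 0.0586
```

```bash
python3 - <<'E'
from h import *
st=manip.get_state();print(st["width"],st["contact_force"],st["position"],tool(st,[.510,-.0235,.125]).round(1))
d=manip.get_image("side")
im=d["frame"][90:190,150:290];cv2.imwrite("pics/e.png",cv2.resize(im,None,fx=5,fy=5,interpolation=cv2.INTER_CUBIC))
E
```

```text
0.05864496894998281 [ 0.52086672  0.25152721 -0.87921538] [0.46062085 0.3150999  0.12938465] [-339.6   41.9    0.4]
```

View pics/e.png

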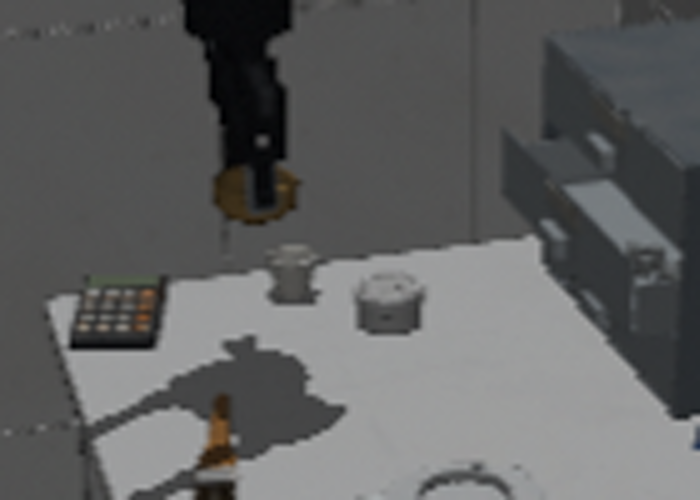

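The pan is held between the fingers at (258,193) in the crop. Moving it over the shaker.

{"fn": "carry_out", "kwargs": {"series": [[[-25,3,0],0],[[-28,4,0],0],[[-28,4,0],0],[[-28,4,0],0],[[-28,4,0],0],[[-28,4,0],0],[[-28,4,0],0],[[-28,4,0],0],[[-28,4,0],0],[[-28,4,0],0]]}}

```text
clock: 5.65
position: [0.4975, 0.0323, 0.1123]
ee_rot: [-0.003, 0.696, 0.718, 0.008]
contact_force: [0.6, 0.7, -1.2]
width: 0.0583
```

{"fn": "carry_out", "kwargs": {"series": [[[-24,3,0],0],[[-15,0,0],0],[[0,0,0],0],[[0,0,0],0]]}}

```text
clock: 5.98
position: [0.4989, -0.0139, 0.1059]
ee_rot: [-0.007, 0.698, 0.716, 0.005]
contact_force: [0.0, -0.1, -1.5]
width: 0.0587
```

```bash
python3 - <<'E'
from h import *
st=manip.get_state();print(st["ee_rot"],st["position"],tool(st,[.510,-.0235,.125]).round(1))
E
```

```text
[-0.00663331  0.69831048  0.71574821  0.00479258] [ 0.49892814 -0.01388333  0.1059032 ] [ -9.6  10.8 -19.3]
```

{"fn": "carry_out", "kwargs": {"series": [[[-9,10,-4],0],[[0,0,0],0],[[0,0,0],0]]}}

```text
clock: 6.23
position: [0.5061, -0.0202, 0.107]
ee_rot: [-0.01, 0.698, 0.716, 0.003]
contact_force: [0.1, 0.4, -0.0]
width: 0.0582
```

```bash
python3 - <<'E'
from h import *
st=manip.get_state();print(st["ee_rot"],st["position"],tool(st,[.510,-.0235,.0763]).round(1))
d=manip.get_image("side")
im=d["frame"][140:230,190:300];cv2.imwrite("pics/f.png",cv2.resize(im,None,fx=6,fy=6,interpolation=cv2.INTER_CUBIC))
# expected pixel of pan centre if at ring xy, pan mid height now
z=st["position"][2]; print(proj(d,[[.510,-.0235,z-.009],[.510,-.0235,z+.0127]])-[190,140])
E
```

```text
[-0.01024008  0.69826703  0.71575619  0.00337292] [ 0.5061034  -0.02021354  0.10699845] [-4.   4.1 30.6]
[[52.50069957 41.07435102]
 [52.49563042 34.69664633]]
```

View pics/f.png

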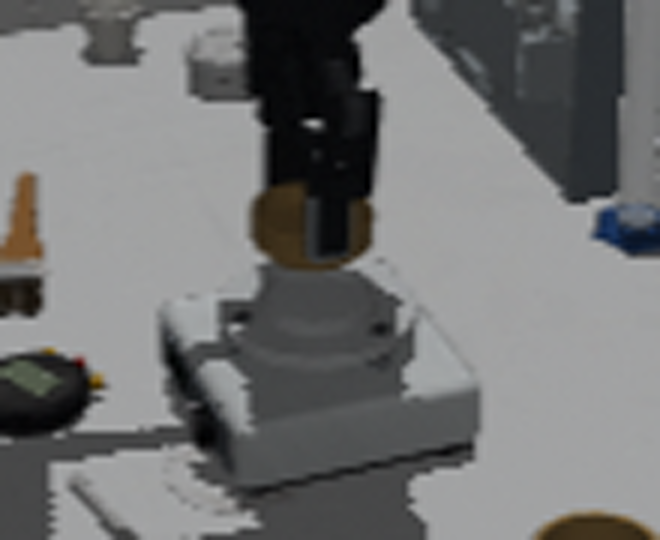

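The held pan (x 252–373 in the crop) sits almost above the ring (centre ~x 318). I'll check it numerically.

```bash
cat >> h.py <<'E'
def held(dz_mid=.003,smin=60,zm=None,roi=(150,120,320,240)):
    "column extremes of held brass ring in side view -> error along camera x vs TCP, mm"
    st=manip.get_state();d=manip.get_image("side");x0,y0,x1,y1=roi
    m=brass(d["frame"],smin);k=np.zeros_like(m);k[y0:y1,x0:x1]=m[y0:y1,x0:x1]
    p=st["position"];z=p[2]+dz_mid; e=proj(d,[[p[0],p[1],z]])[0]
    near=[c for c in blobs(k,8) if abs(cv2.boundingRect(c)[0]+cv2.boundingRect(c)[2]/2-e[0])<16 and abs(cv2.boundingRect(c)[1]+cv2.boundingRect(c)[3]/2-e[1])<16]
    c=np.vstack(near).reshape(-1,2); R=cv2.Rodrigues(cam(d)[2])[0]; dist=(R@np.array([p[0],p[1],z])+cam(d)[3])[2]
    mid=(c[:,0].min()+c[:,0].max())/2
    print("mask x",c[:,0].min(),c[:,0].max(),"y",c[:,1].min(),c[:,1].max(),"TCP px",e.round(1),"offset mm along (.94,-.33):",round((mid-e[0])*dist/455*1000,1),"1px=%.1fmm"%(dist/.455))
    return st,d
E
python3 - <<'E'
from h import *
st,d=held()
print(proj(d,[[.510,-.0235,st["position"][2]+.003]]))
E
```

```text
mask x 232 251 y 171 184 TCP px [241.1 177.2] offset mm along (.94,-.33): 1.2 1px=3.0mm
[[242.49779469 177.51626742]]
```

{"fn": "carry_out", "kwargs": {"series": [[[-3.5,3,0],0],[[0,0,0],0],[[0,0,8],0],[[0,0,3],0],[[0,0,0],0]]}}

```text
clock: 6.75
position: [0.5084, -0.021, 0.0951]
ee_rot: [-0.01, 0.697, 0.717, 0.004]
contact_force: [-0.2, 0.5, -1.5]
width: 0.0583
```

```bash
python3 - <<'E'
from h import *
st,d=held()
print(st["ee_rot"],st["position"],tool(st,[.510,-.0235,.0763]).round(1),st["contact_force"])
print(proj(d,[[.510,-.0235,st["position"][2]+.003]]))
E
```

```text
mask x 233 252 y 174 188 TCP px [241.7 180.7] offset mm along (.94,-.33): 2.2 1px=3.0mm
[-0.01010041  0.69684135  0.71714475  0.00367722] [ 0.50843848 -0.02097181  0.09506794] [-2.9  1.7 18.7] [-0.19337525  0.49808322 -1.49977142]
[[242.50068248 181.05409743]]
```

Within the guiding tolerance. Nudging y and lowering gently.

{"fn": "carry_out", "kwargs": {"series": [[[-3,0.5,0],0],[[0,0,0],0],[[0,0,6],0],[[0,0,5],0],[[0,0,4],0],[[0,0,3],0],[[0,0,0],0]]}}

```text
clock: 7.38
position: [0.5089, -0.0237, 0.076]
ee_rot: [-0.01, 0.697, 0.717, 0.004]
contact_force: [-0.5, -0.3, 3.8]
width: 0.0588
```

{"fn": "carry_out", "kwargs": {"series": [[[0,0,0.5],0],[[0,0,0],0],[[0,0,0],0],[[0,0,0],0],[[0,0,0],0],[[0,0,0],0]], "fingers": 75}}

```text
clock: 7.88
position: [0.5092, -0.0239, 0.075]
ee_rot: [-0.01, 0.697, 0.717, 0.004]
contact_force: [-0.0, 1.5, -0.1]
width: 0.0751
```

{"fn": "carry_out", "kwargs": {"series": [[[0,0,-15],0],[[0,0,-30],0],[[0,0,-35],0],[[0,0,-20],0],[[0,0,0],0]], "fingers": 85}}

```text
clock: 8.3
position: [0.5083, -0.0257, 0.1767]
ee_rot: [-0.013, 0.697, 0.717, 0.002]
contact_force: [-0.5, 0.2, -0.4]
width: 0.0851
```

```bash
python3 - <<'E'
from h import *
d=manip.get_image("side");st=manip.get_state()
print(st["ee_rot"],st["position"],tool(st,[.488,-.2156,.13]).round(1))
im=d["frame"][160:240,190:300];cv2.imwrite("pics/g.png",cv2.resize(im,None,fx=6,fy=6,interpolation=cv2.INTER_CUBIC))
a=np.linspace(0,6.28,60);r=lambda z,R:proj(d,np.c_[.510+R*np.cos(a),-.0235+R*np.sin(a),0*a+z])
q=r(.089,.0305);print("rim seated expected x",q[:,0].min(),q[:,0].max(),"ymin",q[:,1].min())
m=brass(d["frame"],60);m[:150]=0;m[212:]=0;m[:,:215]=0;m[:,275:]=0;ys,xs=np.nonzero(m);print(xs.min(),xs.max(),ys.min(),ys.max())
E
```

```text
[-0.01360669  0.6970767   0.71686577  0.00155061] [ 0.50761241 -0.02556928  0.17521463] [-190.3  -24.2   41.5]
rim seated expected x 232.23712876793857 252.7543332383388 ymin 178.58013336627215
234 252 179 193
```

View pics/g.png

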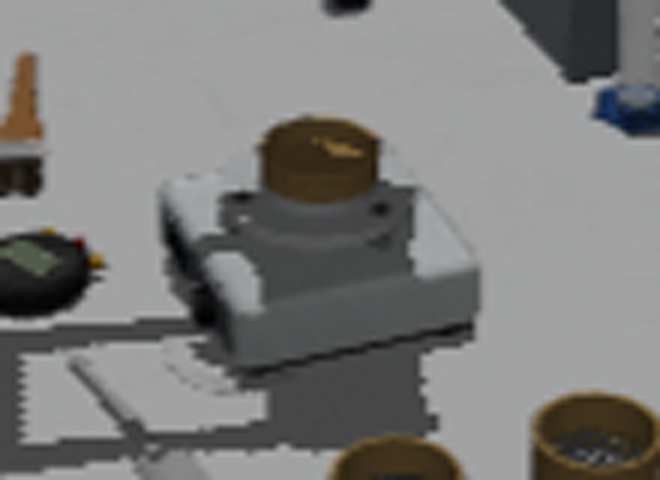

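The pan is seated level in the ring (crop centre ~(320,158); rim row 179 against 178.6 expected). Next is the fine sieve.

{"fn": "carry_out", "kwargs": {"series": [[[-20,-2,0],0],[[-24,-3,0],0],[[-24,-3,0],0],[[-24,-3,0],0],[[-24,-3,0],0],[[-24,-3,5],0],[[-22,-3,10],0],[[-12,-2,15],0],[[0,0,0],0],[[0,0,0],0]]}}

```text
clock: 9.18
position: [0.4826, -0.2026, 0.1281]
ee_rot: [-0.022, 0.696, 0.718, -0.001]
contact_force: [-0.3, 0.9, 0.7]
width: 0.0848
```

```bash
python3 - <<'E'
from h import *
st=manip.get_state();print(st["ee_rot"],st["position"],tool(st,[.488,-.2155,.0105]).round(1))
E
```

```text
[-2.22935842e-02  6.95959996e-01  7.17734233e-01 -5.00667485e-04] [ 0.48263342 -0.20257736  0.12805253] [-16.8   8.7 116.9]
```

{"fn": "carry_out", "kwargs": {"series": [[[-9,6,10],0],[[-5,2,25],0],[[0,0,25],0],[[0,0,15],0],[[0,0,0],0],[[0,0,0],0]]}}

```text
clock: 9.68
position: [0.4928, -0.2121, 0.0488]
ee_rot: [-0.021, 0.694, 0.719, 0.001]
contact_force: [1.3, -0.5, 0.3]
width: 0.085
```

```bash
python3 - <<'E'
from h import *
st=manip.get_state();print(st["ee_rot"],st["position"],tool(st,[.488,-.2155,.0105]).round(1))
E
```

```text
[-2.07910222e-02  6.94297513e-01  7.19387404e-01  6.77297182e-04] [ 0.49279434 -0.21206527  0.04875111] [-4.4 -3.8 38.3]
```

{"fn": "carry_out", "kwargs": {"series": [[[-4.5,-4,0],0],[[0,0,0],0],[[0,0,12],0],[[0,0,11],0],[[0,0,8],0],[[0,0,3],0],[[0,0,0],0],[[0,0,0],0]]}}

```text
clock: 10.35
position: [0.4937, -0.2184, 0.0207]
ee_rot: [-0.013, 0.693, 0.72, 0.002]
contact_force: [-0.4, 0.4, -0.3]
width: 0.0852
```

```bash
python3 - <<'E'
from h import *
st=manip.get_state();print(st["ee_rot"],st["position"],tool(st,[.488,-.2155,.0105]).round(1),st["contact_force"])
E
```

```text
[-0.01332573  0.69349258  0.72033648  0.0024125 ] [ 0.49371986 -0.21839539  0.02069511] [ 2.9 -5.5 10.3] [-0.36892691  0.42635406 -0.30889998]
```

{"fn": "carry_out", "kwargs": {"series": [[[2,-6,0],0],[[0,-1,5],0],[[0,-1,4],0],[[0,0,0],0],[[0,0,0],0]]}}

```text
clock: 10.77
position: [0.4855, -0.2169, 0.0129]
ee_rot: [-0.012, 0.693, 0.72, 0.003]
contact_force: [0.3, 0.4, 0.3]
width: 0.0847
```

```bash
python3 - <<'E'
from h import *
st=manip.get_state();print(st["ee_rot"],st["position"],tool(st,[.488,-.2155,.0105]).round(1),st["contact_force"])
E
```

```text
[-0.01170887  0.69347585  0.72037954  0.00273219] [ 0.48548752 -0.21689867  0.01286597] [1.3 2.6 2.4] [0.3097286  0.43567821 0.25040926]
```

{"fn": "carry_out", "kwargs": {"series": [[[1,2.5,1],0],[[0,0,0],0]]}}

```text
clock: 10.93
position: [0.488, -0.2158, 0.0117]
ee_rot: [-0.012, 0.694, 0.72, 0.003]
contact_force: [-0.2, 0.7, 0.2]
width: 0.0852
```

{"fn": "carry_out", "kwargs": {"series": [[[0,0,0],0],[[0,0,0],0],[[0,0,0],0],[[0,0,0],0],[[0,0,0],0],[[0,0,0],0],[[0,0,0],0]], "fingers": 50, "squeeze": 40}}

```text
clock: 11.52
position: [0.4887, -0.2158, 0.0124]
ee_rot: [-0.011, 0.693, 0.721, 0.003]
contact_force: [0.8, -0.3, -0.8]
width: 0.0593
```

{"fn": "carry_out", "kwargs": {"series": [[[0,0,-10],0],[[0,0,-25],0],[[0,0,-35],0],[[0,0,-35],0],[[0,0,-25],0],[[0,0,0],0]]}}

```text
clock: 12.02
position: [0.4886, -0.2174, 0.1478]
ee_rot: [-0.015, 0.693, 0.72, 0.002]
contact_force: [0.2, 0.8, 0.1]
width: 0.0589
```

```bash
python3 - <<'E'
from h import *
st=manip.get_state();print(st["ee_rot"],st["position"],tool(st,[.5095,-.0235,.135]).round(1),st["contact_force"])
E
```

```text
[-0.01525371  0.69338394  0.72040421  0.00195407] [ 0.48858912 -0.21743819  0.14776786] [192.6  28.6  17. ] [0.20056947 0.77617021 0.14142301]
```

{"fn": "carry_out", "kwargs": {"series": [[[20,3,0],0],[[24,3,0],0],[[24,3,0],0],[[24,3,0],0],[[24,3,0],0],[[24,3,0],0],[[22,3,0],0],[[14,2,0],0],[[0,0,0],0],[[0,0,0],0]]}}

```text
clock: 12.85
position: [0.5035, -0.0346, 0.1524]
ee_rot: [-0.014, 0.695, 0.719, 0.001]
contact_force: [0.9, -0.4, -0.9]
width: 0.0585
```

```bash
python3 - <<'E'
from h import *
st=manip.get_state();print(st["ee_rot"],st["position"],tool(st,[.5095,-.0235,.0944]).round(1),st["contact_force"])
E
```

```text
[-0.01358444  0.69463005  0.71923759  0.0013555 ] [ 0.5035407  -0.03462688  0.15236397] [ 9.7  7.3 58.1] [ 0.90286787 -0.35870376 -0.89796956]
```

{"fn": "carry_out", "kwargs": {"series": [[[8,6,8],0],[[2,1,15],0],[[0,0,10],0],[[0,0,0],0],[[0,0,0],0]]}}

```text
clock: 13.27
position: [0.5108, -0.0251, 0.1164]
ee_rot: [-0.013, 0.696, 0.718, 0.001]
contact_force: [0.8, 0.3, -0.8]
width: 0.059
```

```bash
python3 - <<'E'
from h import *
st,d=held()
print(st["ee_rot"],st["position"],tool(st,[.5095,-.0235,.0944]).round(1),st["contact_force"])
print(proj(d,[[.5095,-.0235,st["position"][2]+.003]]))
E
```

```text
mask x 233 252 y 167 193 TCP px [242.9 175. ] offset mm along (.94,-.33): -1.3 1px=2.9mm
[-0.01315248  0.69599464  0.71792555  0.00116848] [ 0.51083009 -0.02513783  0.11640892] [ 1.2 -0.9 22.1] [ 0.83717271  0.3044592  -0.75996352]
[[242.33325919 174.80722609]]
```

{"fn": "carry_out", "kwargs": {"series": [[[1,-1,5],0],[[0,0,6],0],[[0,0,5],0],[[0,0,4],0],[[0,0,3],0],[[0,0,0],0]]}}

```text
clock: 13.82
position: [0.5114, -0.0249, 0.0944]
ee_rot: [-0.011, 0.697, 0.717, 0.003]
contact_force: [-0.7, 0.2, -0.5]
width: 0.0589
```

{"fn": "carry_out", "kwargs": {"series": [[[0,0,1.5],0],[[0,0,0],0]]}}

```text
clock: 13.98
position: [0.5118, -0.025, 0.0947]
ee_rot: [-0.01, 0.697, 0.717, 0.003]
contact_force: [1.1, -0.3, -1.1]
width: 0.0589
```

{"fn": "carry_out", "kwargs": {"series": [[[0,0,0],0],[[0,0,0],0],[[0,0,0],0],[[0,0,0],0],[[0,0,0],0]], "fingers": 75}}

```text
clock: 14.4
position: [0.5121, -0.0251, 0.0944]
ee_rot: [-0.01, 0.697, 0.717, 0.003]
contact_force: [0.1, -0.0, -0.5]
width: 0.0751
```

{"fn": "carry_out", "kwargs": {"series": [[[0,0,-15],0],[[0,0,-30],0],[[0,0,-30],0],[[0,0,-10],0],[[0,0,0],0]], "fingers": 85}}

```text
clock: 14.82
position: [0.5111, -0.0264, 0.1798]
ee_rot: [-0.013, 0.697, 0.717, 0.001]
contact_force: [-0.4, -0.2, 0.2]
width: 0.085
```

```bash
cat >> h.py <<'E'
def nest(z,ylo=130):
    d=manip.get_image("side");a=np.linspace(0,6.28,90)
    q=proj(d,np.c_[.510+.0305*np.cos(a),-.0235+.0305*np.sin(a),0*a+z]);print("exp rim x %.1f..%.1f ymin %.1f"%(q[:,0].min(),q[:,0].max(),q[:,1].min()))
    m=brass(d["frame"],60);m[:ylo]=0;m[212:]=0;m[:,:215]=0;m[:,275:]=0
    c=max(blobs(m,20),key=cv2.contourArea).reshape(-1,2);print("seen x",c[:,0].min(),c[:,0].max(),"y",c[:,1].min(),c[:,1].max())
    top=c[:,1].min(); print("rows: left/right extents",[(y,c[c[:,1]==y,0].min(),c[c[:,1]==y,0].max()) for y in range(top,c[:,1].max()+1,4)])
    return d
E
python3 - <<'E'
from h import *
d=nest(.112);st=manip.get_state()
print(st["ee_rot"],st["position"],tool(st,[.587,-.210,.13]).round(1))
im=d["frame"][140:230,190:310];cv2.imwrite("pics/i.png",cv2.resize(im,None,fx=6,fy=6,interpolation=cv2.INTER_CUBIC))
E
```

```text
exp rim x 232.1..252.8 ymin 171.9
seen x 234 252 y 173 193
rows: left/right extents [(173, np.int32(240), np.int32(246)), (177, np.int32(234), np.int32(252)), (181, np.int32(234), np.int32(251)), (185, np.int32(234), np.int32(251)), (189, np.int32(234), np.int32(251)), (193, np.int32(239), np.int32(247))]
[-0.01342965  0.69684306  0.71709711  0.00105926] [ 0.51092933 -0.02636313  0.17913133] [-186.7   71.6   44. ]
```

View pics/i.png

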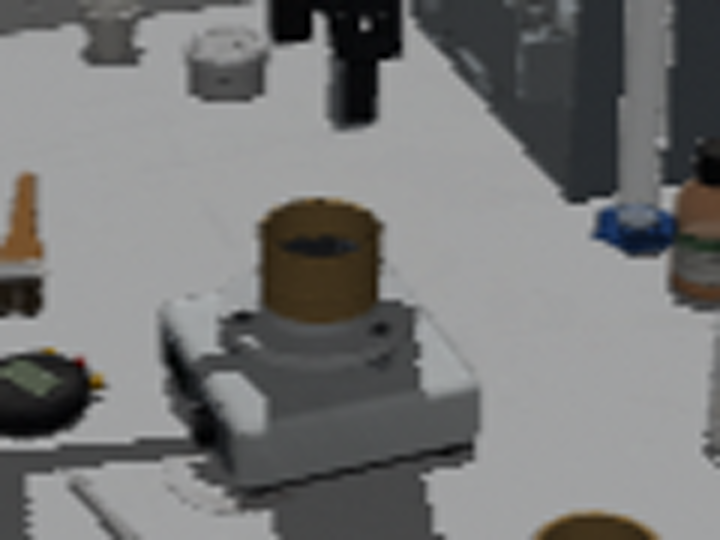

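The fine sieve is seated straight on the pan (crop centre ~(320,260)), with the rim about a pixel from expected. Next is the medium sieve.

{"fn": "carry_out", "kwargs": {"series": [[[-20,8,0],0],[[-24,9,0],0],[[-24,9,0],0],[[-24,9,0],0],[[-24,9,0],0],[[-24,9,5],0],[[-22,9,10],0],[[-14,5,15],0],[[0,0,10],0],[[0,0,0],0]]}}

```text
clock: 15.7
position: [0.5781, -0.2033, 0.1176]
ee_rot: [-0.023, 0.696, 0.718, -0.002]
contact_force: [0.1, 0.5, 0.1]
width: 0.085
```

```bash
python3 - <<'E'
from h import *
st=manip.get_state();print(st["ee_rot"],st["position"],tool(st,[.587,-.210,.012]).round(1))
E
```

```text
[-0.0225569   0.69587708  0.71780414 -0.00186896] [ 0.57809087 -0.20331345  0.11764878] [-10.1  12.3 105. ]
```

{"fn": "carry_out", "kwargs": {"series": [[[-7,7,10],0],[[-3,0,20],0],[[0,0,25],0],[[0,0,12],0],[[0,0,0],0],[[0,0,0],0]]}}

```text
clock: 16.2
position: [0.5827, -0.2069, 0.0448]
ee_rot: [-0.025, 0.694, 0.719, -0.002]
contact_force: [0.1, 0.1, -0.2]
width: 0.0851
```

```bash
python3 - <<'E'
from h import *
st=manip.get_state();print(st["ee_rot"],st["position"],tool(st,[.587,-.210,.012]).round(1))
E
```

```text
[-0.02450617  0.69448489  0.71908781 -0.00170239] [ 0.58270125 -0.2068525   0.04480068] [-4.4  5.4 32.5]
```

{"fn": "carry_out", "kwargs": {"series": [[[-4,3,0],0],[[0,0,10],0],[[0,0,10],0],[[0,0,6],0],[[0,0,0],0],[[0,0,0],0]]}}

```text
clock: 16.7
position: [0.5878, -0.2099, 0.0195]
ee_rot: [-0.021, 0.694, 0.72, -0.001]
contact_force: [-0.7, -0.5, 0.2]
width: 0.085
```

```bash
python3 - <<'E'
from h import *
st=manip.get_state();print(st["ee_rot"],st["position"],tool(st,[.587,-.210,.012]).round(1),st["contact_force"])
E
```

```text
[-2.14132749e-02  6.93812992e-01  7.19836542e-01 -5.96744057e-04] [ 0.58780727 -0.20990151  0.01946298] [-0.3 -0.6  7.5] [-0.69990989 -0.46534707  0.19708283]
```

{"fn": "carry_out", "kwargs": {"series": [[[0,-1,5],0],[[0,0,2],0],[[0,0,0],0]]}}

```text
clock: 16.95
position: [0.5867, -0.2099, 0.0123]
ee_rot: [-0.021, 0.694, 0.72, -0.0]
contact_force: [0.2, 0.2, -0.4]
width: 0.0849
```

{"fn": "carry_out", "kwargs": {"series": [[[0,0,0],0],[[0,0,0],0],[[0,0,0],0],[[0,0,0],0],[[0,0,0],0],[[0,0,0],0],[[0,0,0],0]], "fingers": 50, "squeeze": 40}}

```text
clock: 17.53
position: [0.5871, -0.2102, 0.0133]
ee_rot: [-0.02, 0.694, 0.72, -0.0]
contact_force: [-1.1, 0.6, -0.9]
width: 0.0591
```

{"fn": "carry_out", "kwargs": {"series": [[[0,0,-10],0],[[0,0,-25],0],[[0,0,-35],0],[[0,0,-35],0],[[0,0,-35],0],[[0,0,-25],0],[[0,0,0],0]]}}

```text
clock: 18.12
position: [0.5902, -0.2141, 0.1856]
ee_rot: [-0.024, 0.694, 0.72, -0.001]
contact_force: [-0.3, -0.8, -0.3]
width: 0.0588
```

```bash
python3 - <<'E'
from h import *
st=manip.get_state();print(st["ee_rot"],st["position"],tool(st,[.510,-.0235,.165]).round(1),st["contact_force"])
E
```

```text
[-0.02405562  0.69388376  0.71968362 -0.00146545] [ 0.59021013 -0.2140782   0.18557707] [192.6 -72.3  29.5] [-0.29374545 -0.82754366 -0.34243406]
```

{"fn": "carry_out", "kwargs": {"series": [[[20,-8,0],0],[[24,-9,0],0],[[24,-9,0],0],[[24,-9,0],0],[[24,-9,0],0],[[24,-9,0],0],[[22,-8,0],0],[[15,-6,5],0],[[0,0,5],0],[[0,0,0],0]]}}

```text
clock: 18.95
position: [0.511, -0.0335, 0.1834]
ee_rot: [-0.022, 0.695, 0.719, -0.002]
contact_force: [-0.0, -1.0, -1.1]
width: 0.059
```

```bash
python3 - <<'E'
from h import *
st=manip.get_state();print(st["ee_rot"],st["position"],tool(st,[.510,-.0235,.1183]).round(1),st["contact_force"])
E
```

```text
[-0.02247957  0.6949798   0.71867587 -0.00165581] [ 0.51095078 -0.03350841  0.18340382] [ 8.1  1.6 65.4] [-0.02617651 -1.03415437 -1.0591818 ]
```

{"fn": "carry_out", "kwargs": {"series": [[[7,1,8],0],[[1,0,15],0],[[0,0,15],0],[[0,0,5],0],[[0,0,0],0],[[0,0,0],0]]}}

```text
clock: 19.45
position: [0.5126, -0.0265, 0.137]
ee_rot: [-0.022, 0.696, 0.717, -0.002]
contact_force: [-0.1, -0.7, -0.8]
width: 0.0592
```

```bash
python3 - <<'E'
from h import *
st,d=held(roi=(150,100,320,174))
print(st["ee_rot"],st["position"],tool(st,[.510,-.0235,.1183]).round(1),st["contact_force"])
print(proj(d,[[.510,-.0235,st["position"][2]+.003]]))
E
```

```text
mask x 234 243 y 161 173 TCP px [243.7 169. ] offset mm along (.94,-.33): -15.0 1px=2.9mm
[-0.02168548  0.69636039  0.7173623  -0.00180829] [ 0.51263212 -0.02652557  0.13703117] [ 2.6 -1.9 18.9] [-0.08187062 -0.6744724  -0.79288074]
[[242.49138322 168.62444467]]
```

{"fn": "carry_out", "kwargs": {"series": [[[2.5,-2,0],0],[[0,0,5],0],[[0,0,6],0],[[0,0,4],0],[[0,0,3],0],[[0,0,0],0]]}}

```text
clock: 20.0
position: [0.512, -0.0244, 0.1198]
ee_rot: [-0.019, 0.697, 0.717, -0.0]
contact_force: [-0.7, -0.0, -0.9]
width: 0.059
```

{"fn": "carry_out", "kwargs": {"series": [[[0,0,2],0],[[0,0,1],0],[[0,0,0],0]]}}

```text
clock: 20.25
position: [0.5125, -0.0244, 0.1183]
ee_rot: [-0.019, 0.697, 0.717, 0.0]
contact_force: [-0.6, 0.7, -0.8]
width: 0.059
```

{"fn": "carry_out", "kwargs": {"series": [[[0,0,2],0],[[0,0,0],0]]}}

```text
clock: 20.42
position: [0.5131, -0.0244, 0.1183]
ee_rot: [-0.018, 0.697, 0.717, 0.001]
contact_force: [0.3, -0.4, -1.3]
width: 0.0591
```

{"fn": "carry_out", "kwargs": {"series": [[[0,0,0],0],[[0,0,0],0],[[0,0,0],0],[[0,0,0],0],[[0,0,0],0]], "fingers": 75}}

```text
clock: 20.83
position: [0.5135, -0.0245, 0.118]
ee_rot: [-0.017, 0.697, 0.717, 0.001]
contact_force: [-0.7, -0.1, 0.6]
width: 0.0747
```

{"fn": "carry_out", "kwargs": {"series": [[[0,0,-15],0],[[0,0,-30],0],[[0,0,-30],0],[[0,0,-10],0],[[0,0,0],0]], "fingers": 85}}

```text
clock: 21.25
position: [0.5138, -0.0263, 0.2033]
ee_rot: [-0.021, 0.697, 0.717, -0.001]
contact_force: [0.4, -0.2, -0.5]
width: 0.0849
```

```bash
python3 - <<'E'
from h import *
d=nest(.135,150);st=manip.get_state()
print(st["ee_rot"],st["position"],tool(st,[.542,-.3148,.13]).round(1))
E
```

```text
exp rim x 232.0..252.9 ymin 165.2
seen x 234 253 y 166 193
rows: left/right extents [(166, np.int32(241), np.int32(247)), (170, np.int32(234), np.int32(253)), (174, np.int32(234), np.int32(252)), (178, np.int32(234), np.int32(253)), (182, np.int32(234), np.int32(252)), (186, np.int32(234), np.int32(251)), (190, np.int32(234), np.int32(252))]
[-0.02078287  0.6967328   0.71702863 -0.001187  ] [ 0.51363084 -0.02627157  0.20262621] [-291.1   22.2   63.8]
```

The medium sieve is seated (top row 166 against 165.2 expected, edges straight). Next is the coarse sieve.

{"fn": "carry_out", "kwargs": {"series": [[[-22,2,0],0],[[-28,2,0],0],[[-28,2,0],0],[[-28,2,0],0],[[-28,2,0],0],[[-28,2,0],0],[[-28,2,0],0],[[-28,2,5],0],[[-28,2,10],0],[[-25,2,10],0]]}}

```text
clock: 22.13
position: [0.5362, -0.2984, 0.1547]
ee_rot: [-0.03, 0.693, 0.72, -0.002]
contact_force: [-0.6, -0.3, 0.3]
width: 0.0847
```

{"fn": "carry_out", "kwargs": {"series": [[[-12,1,15],0],[[0,0,10],0],[[0,0,0],0]]}}

```text
clock: 22.38
position: [0.5337, -0.315, 0.12]
ee_rot: [-0.034, 0.695, 0.718, -0.004]
contact_force: [-1.0, 0.6, -0.3]
width: 0.0849
```

```bash
python3 - <<'E'
from h import *
st=manip.get_state();print(st["ee_rot"],st["position"],tool(st,[.542,-.3148,.012]).round(1))
E
```

```text
[-0.03361333  0.69537465  0.71785156 -0.00365773] [ 0.53370422 -0.31504437  0.12001705] [ -4.7  13.9 107.3]
```

{"fn": "carry_out", "kwargs": {"series": [[[-3,9,10],0],[[0,0,25],0],[[0,0,25],0],[[0,0,12],0],[[0,0,0],0],[[0,0,0],0]]}}

```text
clock: 22.88
position: [0.5411, -0.3124, 0.0403]
ee_rot: [-0.035, 0.695, 0.718, -0.003]
contact_force: [0.8, -0.5, -0.3]
width: 0.0853
```

```bash
python3 - <<'E'
from h import *
st=manip.get_state();print(st["ee_rot"],st["position"],tool(st,[.542,-.3148,.012]).round(1))
E
```

```text
[-0.03497824  0.69481677  0.71832877 -0.00315631] [ 0.54108431 -0.3124233   0.04029537] [-3.7  2.3 28.1]
```

{"fn": "carry_out", "kwargs": {"series": [[[-3.5,1,0],0],[[0,0,9],0],[[0,0,9],0],[[0,0,5],0],[[0,0,0],0],[[0,0,0],0]]}}

```text
clock: 23.38
position: [0.5442, -0.3157, 0.0181]
ee_rot: [-0.032, 0.694, 0.719, -0.003]
contact_force: [0.2, 0.3, 0.3]
width: 0.0851
```

```bash
python3 - <<'E'
from h import *
st=manip.get_state();print(st["ee_rot"],st["position"],tool(st,[.542,-.3148,.012]).round(1),st["contact_force"])
E
```

```text
[-0.03152512  0.69428803  0.71900187 -0.0025706 ] [ 0.54424605 -0.31573692  0.01810789] [ 0.8 -1.9  6.2] [0.17709929 0.27904515 0.30506586]
```

{"fn": "carry_out", "kwargs": {"series": [[[0.5,-2,4],0],[[0,0,1],0],[[0,0,0],0]]}}

```text
clock: 23.63
position: [0.542, -0.3154, 0.0134]
ee_rot: [-0.031, 0.694, 0.719, -0.003]
contact_force: [-0.4, -0.6, 0.5]
width: 0.0849
```

{"fn": "carry_out", "kwargs": {"series": [[[0,0,0],0],[[0,0,0],0],[[0,0,0],0],[[0,0,0],0],[[0,0,0],0],[[0,0,0],0],[[0,0,0],0]], "fingers": 50, "squeeze": 40}}

```text
clock: 24.22
position: [0.5423, -0.3158, 0.0143]
ee_rot: [-0.03, 0.694, 0.719, -0.002]
contact_force: [0.0, 0.4, -0.3]
width: 0.0586
```

{"fn": "carry_out", "kwargs": {"series": [[[0,0,-10],0],[[0,0,-25],0],[[0,0,-35],0],[[0,0,-35],0],[[0,0,-35],0],[[0,0,-35],0],[[0,0,-20],0],[[0,0,0],0]]}}

```text
clock: 24.88
position: [0.55, -0.3222, 0.2185]
ee_rot: [-0.034, 0.694, 0.719, -0.003]
contact_force: [1.1, -0.0, -0.6]
width: 0.0583
```

```bash
python3 - <<'E'
from h import *
st=manip.get_state();print(st["ee_rot"],st["position"],tool(st,[.510,-.0235,.19]).round(1),st["contact_force"])
E
```

```text
[-0.03407046  0.69436045  0.71881461 -0.00288692] [ 0.55004131 -0.32220237  0.21846526] [298.3 -27.8  43.4] [ 1.14414598 -0.00324912 -0.63545951]
```

{"fn": "carry_out", "kwargs": {"series": [[[22,-2,0],0],[[28,-3,0],0],[[28,-3,0],0],[[28,-3,0],0],[[28,-3,0],0],[[28,-3,0],0],[[28,-3,0],0],[[28,-3,0],0],[[28,-3,0],0],[[25,-2,5],0]]}}

```text
clock: 25.72
position: [0.5076, -0.0462, 0.2205]
ee_rot: [-0.036, 0.698, 0.715, -0.005]
contact_force: [0.1, 0.2, 0.0]
width: 0.0586
```

{"fn": "carry_out", "kwargs": {"series": [[[10,0,5],0],[[0,0,5],0],[[0,0,0],0]]}}

```text
clock: 25.97
position: [0.5029, -0.0302, 0.2081]
ee_rot: [-0.039, 0.696, 0.717, -0.006]
contact_force: [-0.5, 0.0, -1.9]
width: 0.0587
```

```bash
python3 - <<'E'
from h import *
st=manip.get_state();print(st["ee_rot"],st["position"],tool(st,[.510,-.0235,.1423]).round(1),st["contact_force"])
E
```

```text
[-0.03852263  0.69553406  0.71743047 -0.00647302] [ 0.50289536 -0.03021528  0.20806269] [ 3.5 11.4 65.4] [-0.52852985  0.04774516 -1.86153362]
```

{"fn": "carry_out", "kwargs": {"series": [[[2,9,8],0],[[1,0,15],0],[[0,0,15],0],[[0,0,4],0],[[0,0,0],0],[[0,0,0],0]]}}

```text
clock: 26.47
position: [0.5136, -0.0317, 0.1607]
ee_rot: [-0.037, 0.698, 0.715, -0.007]
contact_force: [-0.2, -0.9, -1.4]
width: 0.0586
```

```bash
python3 - <<'E'
from h import *
st,d=held(roi=(150,90,320,166))
print(st["ee_rot"],st["position"],tool(st,[.510,-.0235,.1423]).round(1),st["contact_force"])
print(proj(d,[[.510,-.0235,st["position"][2]+.003]]))
im=d["frame"][120:210,190:310];cv2.imwrite("pics/j.png",cv2.resize(im,None,fx=6,fy=6,interpolation=cv2.INTER_CUBIC))
E
```

```text
mask x 235 245 y 155 165 TCP px [244.5 162.5] offset mm along (.94,-.33): -13.1 1px=2.9mm
[-0.03702029  0.6979584   0.7151421  -0.00744026] [ 0.5136342  -0.03167848  0.16073122] [ 7.5 -2.3 18.9] [-0.22201573 -0.87299748 -1.38961199]
[[242.48708114 161.42668755]]
```

View pics/j.png

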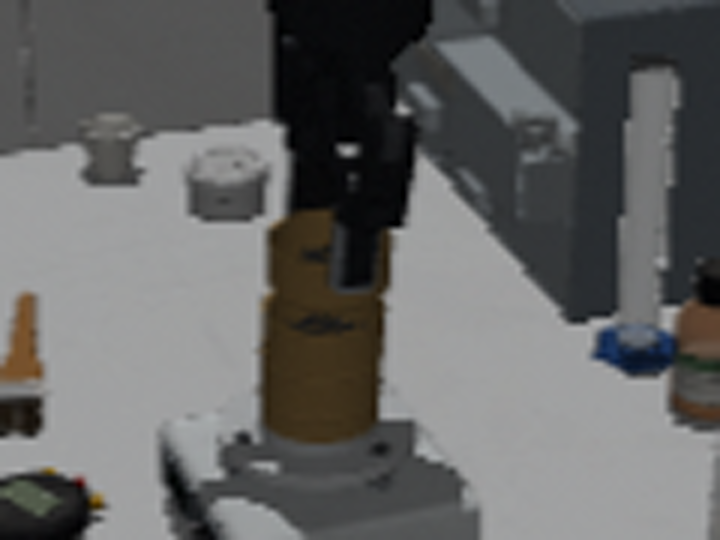

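The held coarse sieve (x 268–390) sits about 1 px right of the nest (263–383), which fits the measured 7.5 mm y error. I'll correct it before lowering.

{"fn": "carry_out", "kwargs": {"series": [[[7.5,-2,0],0],[[0,0,0],0],[[0,0,0],0]]}}

```text
clock: 26.77
position: [0.5131, -0.0248, 0.1628]
ee_rot: [-0.035, 0.699, 0.715, -0.006]
contact_force: [0.3, 0.1, -0.9]
width: 0.0586
```

```bash
python3 - <<'E'
from h import *
st=manip.get_state();print(st["ee_rot"],st["position"],tool(st,[.510,-.0235,.1423]).round(1),st["contact_force"])
E
```

```text
[-0.03548368  0.6985923   0.71461031 -0.00646641] [ 0.51310061 -0.02478851  0.16278782] [ 0.5 -1.9 20.7] [ 0.33508732  0.06830686 -0.93169161]
```

{"fn": "carry_out", "kwargs": {"series": [[[0,-2,5],0],[[0,0,6],0],[[0,0,5],0],[[0,0,4],0],[[0,0,0],0],[[0,0,0],0]]}}

```text
clock: 27.27
position: [0.5104, -0.0237, 0.1422]
ee_rot: [-0.034, 0.698, 0.715, -0.005]
contact_force: [1.2, 0.1, -0.4]
width: 0.0585
```

```bash
python3 - <<'E'
from h import *
st=manip.get_state();print(st["ee_rot"],st["position"],tool(st,[.510,-.0235,.1423]).round(1),st["contact_force"])
E
```

```text
[-0.03381967  0.69826411  0.7150198  -0.00549012] [ 0.51035163 -0.02367348  0.14224909] [ 0.2 -0.3 -0. ] [ 1.23202198  0.11581375 -0.4419986 ]
```

{"fn": "carry_out", "kwargs": {"series": [[[0,0,2],0],[[0,0,0],0]]}}

```text
clock: 27.43
position: [0.5107, -0.0238, 0.1428]
ee_rot: [-0.033, 0.698, 0.715, -0.005]
contact_force: [0.3, -0.2, -1.7]
width: 0.0583
```

{"fn": "carry_out", "kwargs": {"series": [[[0,0,0],0],[[0,0,0],0],[[0,0,0],0],[[0,0,0],0],[[0,0,0],0]], "fingers": 75}}

```text
clock: 27.85
position: [0.5112, -0.0239, 0.1432]
ee_rot: [-0.033, 0.698, 0.715, -0.005]
contact_force: [0.3, -1.1, 0.1]
width: 0.0747
```

{"fn": "carry_out", "kwargs": {"series": [[[0,0,-15],0],[[0,0,-30],0],[[0,0,-30],0],[[0,0,-10],0],[[0,0,0],0]], "fingers": 85}}

```text
clock: 28.27
position: [0.514, -0.0269, 0.2285]
ee_rot: [-0.036, 0.698, 0.715, -0.007]
contact_force: [0.8, -0.2, -0.3]
width: 0.0851
```

```bash
python3 - <<'E'
from h import *
d=nest(.158,140);st=manip.get_state()
print(st["ee_rot"],st["position"],tool(st,[.5667,.3497,.13]).round(1))
im=d["frame"][120:210,190:310];cv2.imwrite("pics/k.png",cv2.resize(im,None,fx=6,fy=6,interpolation=cv2.INTER_CUBIC))
E
```

```text
exp rim x 232.0..253.0 ymin 158.3
seen x 233 253 y 159 193
rows: left/right extents [(159, np.int32(242), np.int32(245)), (163, np.int32(233), np.int32(252)), (167, np.int32(233), np.int32(251)), (171, np.int32(233), np.int32(253)), (175, np.int32(234), np.int32(251)), (179, np.int32(234), np.int32(251)), (183, np.int32(234), np.int32(251)), (187, np.int32(234), np.int32(251)), (191, np.int32(235), np.int32(251))]
[-0.03623276  0.69821804  0.71493272 -0.00706849] [ 0.51375095 -0.02683012  0.22779467] [370.8  68.1 109.5]
```

View pics/k.png

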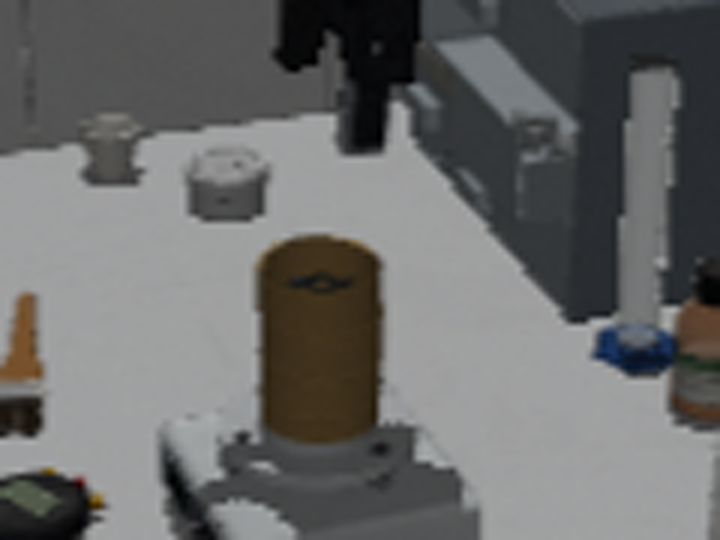

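The nest is complete and straight (crop ~x 262–380, top row 159 against 158.3 expected), and the tin stands at (228,185). Going for the tin.

{"fn": "carry_out", "kwargs": {"series": [[[25,4,0],0],[[30,5,0],0],[[30,6,0],0],[[30,6,0],0],[[30,6,5],0],[[30,6,5],0],[[30,6,5],0],[[30,6,5],0],[[30,6,5],0],[[30,6,5],0]]}}

```text
clock: 29.15
position: [0.5583, 0.2754, 0.1909]
ee_rot: [-0.041, 0.702, 0.711, -0.016]
contact_force: [0.4, -0.0, -0.3]
width: 0.0848
```

{"fn": "carry_out", "kwargs": {"series": [[[30,6,10],0],[[22,4,15],0],[[10,0,15],0],[[0,0,10],0],[[0,0,0],0],[[0,0,0],0]]}}

```text
clock: 29.65
position: [0.5582, 0.3475, 0.1284]
ee_rot: [-0.044, 0.7, 0.713, -0.023]
contact_force: [-0.8, -0.8, 0.4]
width: 0.0851
```

```bash
python3 - <<'E'
from h import *
st=manip.get_state();print(st["ee_rot"],st["position"],tool(st,[.5667,.3497,.009]).round(1),st["contact_force"])
E
```

```text
[-0.04417686  0.69959488  0.71280278 -0.02296958] [0.55815359 0.34747741 0.12842194] [ -1.6  19.8 118.1] [-0.77799683 -0.76446886  0.43545819]
```

{"fn": "carry_out", "kwargs": {"series": [[[0,10,10],0],[[0,3,25],0],[[0,0,25],0],[[0,0,12],0],[[0,0,0],0],[[0,0,0],0]]}}

```text
clock: 30.15
position: [0.5713, 0.3435, 0.0547]
ee_rot: [-0.041, 0.702, 0.71, -0.02]
contact_force: [0.3, 0.7, 0.4]
width: 0.0851
```

```bash
python3 - <<'E'
from h import *
st=manip.get_state();print(st["ee_rot"],st["position"],tool(st,[.5667,.3497,.009]).round(1),st["contact_force"])
E
```

```text
[-0.04128543  0.70222097  0.71048879 -0.01966964] [0.57127147 0.34353976 0.05471779] [ 4.8 -0.5 46.1] [0.34302858 0.68556287 0.38123336]
```

{"fn": "carry_out", "kwargs": {"series": [[[5,-3,0],0],[[0,0,12],0],[[0,0,11],0],[[0,0,8],0],[[0,0,0],0],[[0,0,0],0]]}}

```text
clock: 30.65
position: [0.5692, 0.3494, 0.0255]
ee_rot: [-0.04, 0.703, 0.71, -0.016]
contact_force: [-1.0, 0.5, 0.3]
width: 0.085
```

```bash
python3 - <<'E'
from h import *
st=manip.get_state();print(st["ee_rot"],st["position"],tool(st,[.5667,.3497,.009]).round(1),st["contact_force"])
d=manip.get_image("side")
im=d["frame"][100:190,170:290];cv2.imwrite("pics/l.png",cv2.resize(im,None,fx=6,fy=6,interpolation=cv2.INTER_CUBIC))
E
```

```text
[-0.0395593   0.70308267  0.70983044 -0.01582941] [0.56915034 0.34938719 0.02550064] [-0.2 -1.2 16.6] [-0.95513645  0.45440989  0.31203306]
```

View pics/l.png

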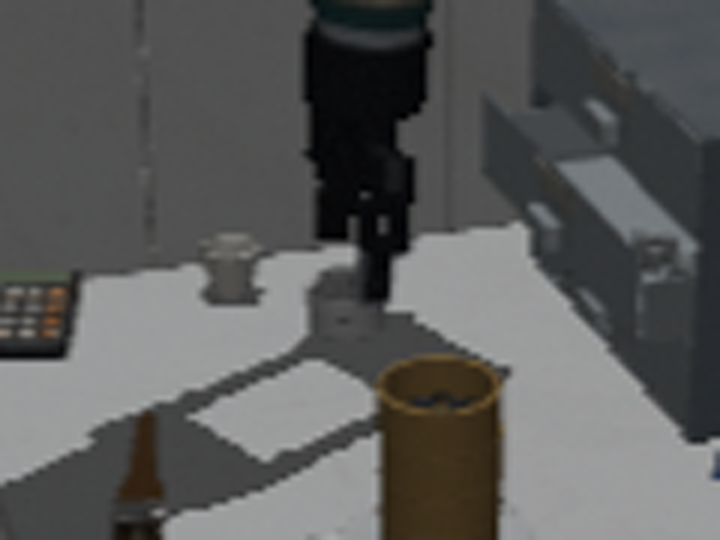

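The near finger (375,285) stands beside the tin (345,300) as expected, and the drawer is clear. Lowering and gripping.

{"fn": "carry_out", "kwargs": {"series": [[[0,-2,6],0],[[0,0,6],0],[[0,0,2],0],[[0,0,0],0]]}}

```text
clock: 31.03
position: [0.5659, 0.3502, 0.011]
ee_rot: [-0.039, 0.703, 0.71, -0.015]
contact_force: [0.7, 0.6, 0.4]
width: 0.0847
```

{"fn": "carry_out", "kwargs": {"series": [[[0,0,0],0],[[0,0,0],0],[[0,0,0],0],[[0,0,0],0],[[0,0,0],0],[[0,0,0],0],[[0,0,0],0],[[0,0,0],0]], "fingers": 42, "squeeze": 30}}

```text
clock: 31.7
position: [0.5664, 0.3505, 0.0113]
ee_rot: [-0.039, 0.703, 0.71, -0.015]
contact_force: [1.0, -0.5, -0.1]
width: 0.0506
```

{"fn": "carry_out", "kwargs": {"series": [[[0,0,-8],0],[[0,0,-15],0],[[0,0,-15],0],[[0,0,0],0]]}}

```text
clock: 32.03
position: [0.5684, 0.3486, 0.0501]
ee_rot: [-0.04, 0.703, 0.71, -0.017]
contact_force: [0.5, 0.6, -0.2]
width: 0.0502
```

```bash
python3 - <<'E'
from h import *
st=manip.get_state();print(st["width"],st["ee_rot"],st["position"],tool(st,[.507,.112,.05]).round(1),st["contact_force"])
E
```

```text
0.05017209326976038 [-0.03977217  0.70290995  0.70997185 -0.01660568] [0.56841884 0.34856431 0.05005207] [-235.9  -63.9   -2.7] [ 0.49116592  0.57639909 -0.177397  ]
```

{"fn": "carry_out", "kwargs": {"series": [[[-16,-4,-2],0],[[-22,-6,-2],0],[[-22,-6,-2],0],[[-22,-6,-2],0],[[-22,-6,-2],0],[[-22,-6,-2],0],[[-22,-6,-2],0],[[-22,-6,-2],0],[[-22,-6,0],0],[[-22,-6,0],0]]}}

```text
clock: 32.87
position: [0.5075, 0.123, 0.0616]
ee_rot: [-0.04, 0.7, 0.712, -0.018]
contact_force: [0.5, 0.1, -0.5]
width: 0.0502
```

```bash
python3 - <<'E'
from h import *
st=manip.get_state();print(st["width"],st["ee_rot"],st["position"],tool(st,[.507,.118,.0113]).round(1),st["contact_force"])
E
```

```text
0.050201369418892285 [-0.03982903  0.70034322  0.71247915 -0.01750664] [0.50750348 0.12296525 0.06163253] [-6.6  3.5 50. ] [ 0.48768191  0.08067667 -0.52580627]
```

{"fn": "carry_out", "kwargs": {"series": [[[0,3,6],0],[[0,0,10],0],[[0,0,10],0],[[0,0,5],0],[[0,0,0],0],[[0,0,0],0]]}}

```text
clock: 33.37
position: [0.5032, 0.1188, 0.0268]
ee_rot: [-0.041, 0.702, 0.711, -0.02]
contact_force: [-0.3, -0.4, -0.6]
width: 0.0502
```

```bash
python3 - <<'E'
from h import *
st=manip.get_state();print(st["width"],st["ee_rot"],st["position"],tool(st,[.507,.118,.0113]).round(1),st["contact_force"])
E
```

```text
0.05017652442135284 [-0.04100377  0.70214294  0.71056999 -0.02010666] [0.50316835 0.11875822 0.02680747] [-1.3  5.1 15.1] [-0.32905425 -0.4100695  -0.62688734]
```

{"fn": "carry_out", "kwargs": {"series": [[[0,0,5],0],[[0,0,4],0],[[0,0,3],0],[[0,0,2],0],[[0,0,0],0]]}}

```text
clock: 33.78
position: [0.5025, 0.1209, 0.0116]
ee_rot: [-0.041, 0.701, 0.712, -0.02]
contact_force: [0.7, 0.3, -0.7]
width: 0.0503
```

{"fn": "carry_out", "kwargs": {"series": [[[0,0,1],0],[[0,0,0],0]]}}

```text
clock: 33.95
position: [0.5028, 0.121, 0.0116]
ee_rot: [-0.04, 0.701, 0.712, -0.02]
contact_force: [0.2, 0.2, -0.8]
width: 0.0502
```

{"fn": "carry_out", "kwargs": {"series": [[[0,0,0],0],[[0,0,0],0],[[0,0,0],0],[[0,0,0],0],[[0,0,0],0],[[0,0,0],0]], "fingers": 75}}

```text
clock: 34.45
position: [0.5039, 0.1211, 0.0125]
ee_rot: [-0.04, 0.701, 0.712, -0.018]
contact_force: [0.4, 0.3, -0.5]
width: 0.0748
```

{"fn": "carry_out", "kwargs": {"series": [[[0,0,-10],0],[[0,0,-25],0],[[0,0,-35],0],[[0,0,-35],0],[[0,0,-35],0],[[0,0,-35],0],[[30,0,-20],0],[[35,0,0],0],[[35,0,0],0],[[20,0,0],0]]}}

```text
clock: 35.28
position: [0.5197, 0.2341, 0.2273]
ee_rot: [-0.038, 0.705, 0.708, -0.017]
contact_force: [1.0, 0.4, 0.0]
width: 0.0749
```

{"fn": "carry_out", "kwargs": {"series": [[[10,-20,0],0],[[0,0,0],0],[[0,0,0],0]]}}

```text
clock: 35.53
position: [0.4993, 0.2496, 0.2324]
ee_rot: [-0.038, 0.703, 0.711, -0.014]
contact_force: [0.5, -0.4, -0.2]
width: 0.0749
```

```bash
python3 - <<'E'
from h import *
st=manip.get_state();print(st["position"],st["contact_force"])
d=nest(.158,140);T=manip.get_image("top")
z=lambda im:cv2.resize(im,(720,300),interpolation=cv2.INTER_CUBIC)
f=d["frame"];t=T["frame"]
cv2.imwrite("pics/m.png",np.vstack([z(f[130:230,180:420]),z(t[140:260,100:388])]))
for n,i in(("side",f),("top",t)):
    o=cv2.imread(f"pics/{n}0.png")
    df=cv2.absdiff(o,i).max(2)
    for nm,p in(("beaker",(286,150)),("dish",(326,150)),("cyl",(216,145))) if n=="top" else (("beaker",(317,204)),("dish",(335,233)),("cyl",(297,178))):
        x,y=p;print(n,nm,"mean diff",df[y-12:y+12,x-10:x+10].mean().round(1))
E
```

```text
[0.49931523 0.24963236 0.23239132] [ 0.47615878 -0.38642314 -0.16070905]
exp rim x 232.0..253.0 ymin 158.3
seen x 233 253 y 159 193
rows: left/right extents [(159, np.int32(240), np.int32(245)), (163, np.int32(233), np.int32(252)), (167, np.int32(233), np.int32(251)), (171, np.int32(233), np.int32(253)), (175, np.int32(233), np.int32(251)), (179, np.int32(233), np.int32(251)), (183, np.int32(233), np.int32(251)), (187, np.int32(234), np.int32(251)), (191, np.int32(235), np.int32(251))]
side beaker mean diff 1.1
side dish mean diff 1.1
side cyl mean diff 1.1
top beaker mean diff 6.9
top dish mean diff 7.0
top cyl mean diff 6.4
```

View pics/m.png

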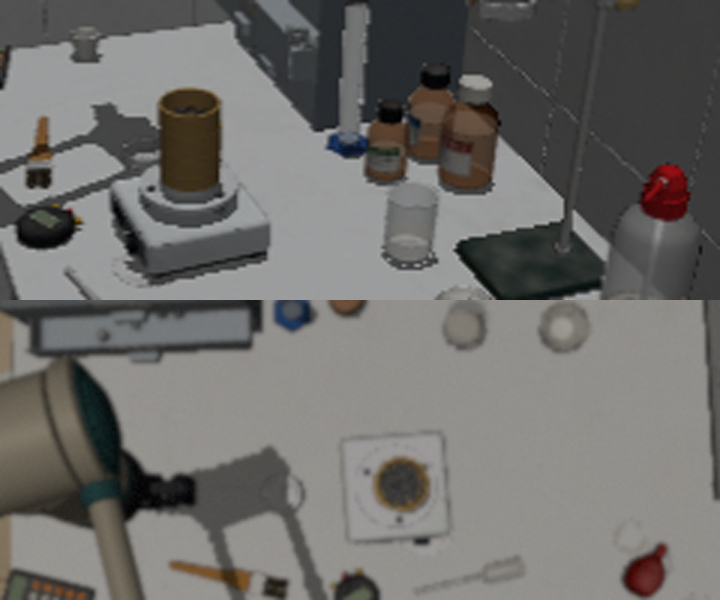

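The nest stands straight and centred (side (190,140), top (402,485) in the crops), and the bystanders are unchanged. The tin is half in the arm's shadow at (285,490), so I'll retract and check it.

{"fn": "carry_out", "kwargs": {"series": [[[20,-20,-5],0],[[25,-25,-5],0],[[25,-25,-5],0],[[25,-25,-5],0],[[25,-25,-5],0],[[20,-15,0],0],[[0,0,0],0],[[0,0,0],0]]}}

```text
clock: 36.3
position: [0.3675, 0.385, 0.2717]
ee_rot: [-0.037, 0.709, 0.704, -0.016]
contact_force: [0.4, -0.2, -0.3]
width: 0.0753
```

```bash
python3 - <<'E'
from h import *
d=manip.get_image("side");T=manip.get_image("top");t=T["frame"];f=d["frame"]
g=lambda im:np.clip(255*(im/255.)**.7,0,255).astype('uint8')
z=lambda im:cv2.resize(g(im),None,fx=6,fy=6,interpolation=cv2.INTER_CUBIC)
cv2.imwrite("pics/n.png",np.hstack([z(f[150:220,205:265]),z(t[180:250,190:250])]))
print(proj(T,[[.503,.121,.028]])-[190,180],proj(d,[[.503,.121,.028],[.503,.121,0]])-[205,150])
E
```

```text
[[21.82585366 37.8614015 ]] [[22.44017614 28.69661246]
 [22.58939759 35.99097865]]
```

View pics/n.png

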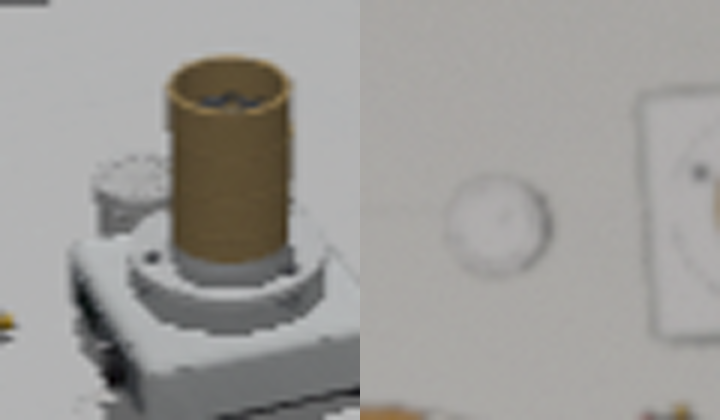

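The tin stands upright with its lid on: top-view crop (497,225), side view (140,185) just left of the shaker. The nest is straight and fully closed up. Handing in.

```bash
python3 -c "
from rig import manip
print(manip.sign_off())"
```

```text
the job is handed in; nothing more can be done
None
```

I built the nest in the shaker ring (pan, fine, medium, coarse) and stood the sample tin upright on the bench to the shaker's left. I then moved the arm clear and handed in at about 36 s on the robot's clock.

- **Nest:** after each part, the top rim was within about 1 pixel (3 mm) of its expected height in the side view. In the last picture the stack looks straight. Each part was let go within 1 mm of its computed seated height. Seating shows only in these heights: I felt a slight push (4 N) under the pan and none under the sieves.
- **Tin:** its centre is at about x 0.503, y 0.121, which is 14 cm left of the shaker's centre and about 1 cm off level fore and aft. The side and top views both show it upright.
- **Bystanders:** the beaker, dish and measuring cylinder look the same in the side view before and after. In the top view all three spots differed by a similar 6–7 grey levels. I took that as a lighting change, because the picture shows them in place.
- **Force:** the wrist readings I saw stayed under 5 N.
- **Off plan:** the tool drifted up to about 6° off vertical while moving, and I could not correct that. The tilt barely changed between each grasp and release, so the parts still went down level.

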